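# Load the roller tray and hold the belt tensioner back

## Task

The belt-drive unit is being made ready for a roller change: first slide the steel tray, with both blue rollers staying on their pins, fully home into the slot of the unit. Then push the sprung yellow tensioner arm by its red post back past the ratchet click and on, nearly to its end stop, farther than the ratchet alone would keep it, and finish while still holding it back there; leave the other things on the bench where they are.

Things in the scene. Friction and masses are not known exactly. Their poses are not given: they have to be found in the camera images.
- slot_home (a point): Fixed point of the beige belt-drive unit at bench height, right below tray_center when the tray is home. +y: direction of sliding in; +x: towards the tensioner; z up. The slot is a channel on the bench, 118 mm wide, 30 mm high, open on top but for lips (25 to 30 mm high) reaching 10 mm inward over the tray's rims; stop wall 80 mm ahead (+y). The 30 mm high deck begins at +69 mm x.
- slot_mouth (a point): Centre of the slot's open mouth, at bench height, 80 mm before (-y of) slot_home, same axes. Two blue flared guides, 30 mm high, reach about 30 mm farther out and widen the way in to about 140 mm.
- tray_center (a point): Dark steel open tray, 110 mm wide (x), 160 mm long (y), 18 mm high, walls 4 mm, about 0.5 kg plus 0.16 kg of rollers, loose on the bench, slides on it. This point: its centre, 9 mm above its underside; +y points to the end that enters the slot first. Home: leading end on the stop wall, rear end flush with the mouth.
- tray_fin (a point): Grip point of the tray's blue upright handle fin, 107 mm behind (-y of) tray_center, 45 mm above the bench, same axes. Fin 16 mm thick (x), 36 mm long (y), from 8 to 65 mm height, on a 40 mm wide, 8 mm thick tongue behind the tray; free on both sides. It stays outside the slot.
- roller1_center (a point): Centre of a loose blue roller sleeve, 42 mm diameter, 34 mm high, bore 16 mm, 80 g, upright on an 11 mm pin of the tray (pins at tray y = -35 and +35 mm, 24 mm high).
- roller2_center (a point): Centre of the other blue roller sleeve, the same, on the other pin.
- post (a point): Tensioner's red upright round post, diameter 18 mm, from 68 to 118 mm above the bench (this point: its middle, 93 mm up), at the tip of the yellow arm. Under it a grey idler roller, 36 mm diameter, 48 to 68 mm high, and the arm, 26 mm wide, 36 to 48 mm high. Push it sideways or pinch it from above.
- pivot (a point): Upright pivot axis of the tensioner arm, at the height of the post point; fixed to the unit, axes as slot_home, from which it lies +195 mm x, +20 mm y. The post runs on an arc of 110 mm radius about it: at rest it lies at -105 mm x, -34 mm y from the pivot, at the end stop at -104 mm x, +36 mm y.
- tensioner (a joint): Angle of the sprung arm, rad. 0 at rest; grows as the post is pushed to +y of slot_home (clockwise from above); end stop (small dark block) 0.64. The spring asks 2.7 N at the post at rest, 8.5 N at the stop, the ratchet some 3 N more before the click at about 0.45. Let go past it, the arm rests on the pawl at about 0.45; held back means kept above 0.54 (the last 11 mm).
- pawl (a joint): Travel of the brass pawl slider with orange knob, m: 0 at rest or dropped in behind the tooth, about 0.005 while the ratchet tooth lifts it before the click. It works by itself.
- screwdriver: Screwdriver lying on the bench behind the tray; leave it. Origin at the middle of its underside.
- wrench: Wrench lying to the left; leave it. Origin at the middle of its underside.
- grease_jar: Grease jar, 56 mm diameter, 70 mm high; leave it. Origin at the middle of its underside.
- staple_box: Cardboard box, 60 x 110 x 40 mm; leave it. Origin at the middle of its underside.
- old_roller: Worn grey roller sleeve, 42 mm diameter, 34 mm high, standing on the bench left of the unit; leave it. Origin at the middle of its underside.
- mug: White mug, 80 mm diameter, 90 mm high; leave it. Origin at the middle of its underside.
There are look-alikes about, which are no part of the job. Leave any green look-alike of the part that bears tray_center alone.

How it is judged:
By the outcome, as a careful person would: the job done as asked, in the order asked, and still so for the second after the job is handed in, while the arm keeps its last pose, push and grip.
It also fails if it takes over 54 s, if anything falls off the work surface, if the arm or the gripper's body presses on something with over 40 N, if the wrist force passes 120 N, or if a joint passes its speed limit or range.

## Robot

A 6-joint arm with a two-finger parallel gripper is mounted at the origin on the work surface. World frame = base frame: x ahead of the robot, y to its left, z up, the work surface at z = 0. Lengths are in m, angles in rad, forces in N, time in s.
With the tool pointing down it reaches from about 0.35 to 1 m from the base axis. Payload 7.1 kg.
Tool frame: the origin (TCP) lies between the finger pads; the fingertips stand 11 mm ahead of it and the grasp point (between the pads) lies 8 mm behind it; z points along the fingers, y is the line along which they close (so a half turn about z gives the same grasp; the last joint's range is limited). The gripper opens to 85 mm and grips with 20 to 120 N. Pads are 22 mm wide; open, the fingers measure 114 mm over their backs; the gripper's body (76 mm by 85 mm) begins 54 mm behind the grasp point. The pads swing forward as they close: fully open they stand 13 mm farther back than shut.
Start: joints at [-1.218, 0.423, 1.63, -0, 1.089, -0.019], TCP at [0.227, -0.582, 0.242] pointing down, gripper open.
Joint ranges: [-3, 3], [-0.9, 2.11], [0.09, 2.58], [-1.31, 4.45], [0.11, 2.69], [-2.54, 2.54]. Speed limits (rad/s): [2.39, 2.39, 3.01, 3.14, 3.14, 3.14].

## Interface

Orientations are given as a rotation vector (axis times angle).
In Python, from rig import r gives the robot as it stands.
- The arm moves only by the tool arm_command, never from a script. Its argument "plan" is a list that holds one entry, the list of rows, each a list of 4 numbers: the shift along the tool's x, y, z in units of 0.08 m (1.0 is 0.08 m), then the turn about the tool's z in units of 90 degrees (1.0 is 90 degrees). In form: [[[dx, dy, dz, turn], ...]]. A call has 1 to 10 rows; each row is the pose to reach, as a shift and turn from the pose commanded when the call began, along the tool's axes at that moment; what a row does not reach only later rows make up. A row lasts 1/10 s, in which the tool goes at most 50 mm and 8.59 degrees, less where a joint would pass 70% of its speed; a pose out of reach is approached as far as the arm can. A call with a number of a shift or a turn outside -1 to 1 is refused whole. A call with a gripper value outside its range is refused whole. "grip" is the closure, from -1 (fully open) to 1 (shut), so that 0 is half open, set as the call begins (left out, the last holds). The fingers move at their own pace and stop on an object; the grip force is fixed at half the most. Time passes only in rows, so rows that repeat a pose let the fingers close. It gives the time, the measured TCP pose, the force, the opening and the grip force at its end, in the units of the state.
- r.get_state(): the state, without advancing time (a new reading comes with each control period).
- r.capture(name): name is "scene" or "top" or "wrist"; returns a dict with "img" (480x640x3 uint8, blue, green, red), "fx", "fy", "cx", "cy" (pixels), "view" (4x4, takes a point from world to camera coordinates). Camera axes: x right, y up, looking along -z (the intrinsics and any distortion apply to the point x, -y, -z); pixel columns grow to the right and rows downward; lengths in m; the calibration is good to about 2 mm. A picture is of the moment at which its call begins. There is no depth.
- r.hand_in(): hands the job in; it is judged then, once.
The state is a dict: "time_s": time; "joints": joint angles; "qvel": joint speeds; "joint_torque": joint torques, N m; "tcp_pos": TCP position; "tool_rot": TCP orientation; "contact_force": force on the tool from outside, world axes, zero at the start; "ft_torque": the same for the moment, N m; "gripper_width": opening from 0.0 (shut) to 1.0 (fully open); "gripper_force": force on a finger pad.
Only numpy, scipy, OpenCV 4.12 (cv2) and the standard library are available. Lean on these libraries where they do the work, as an engineer would, in place of code of your own. Each camera call takes 0.05 s, during which the arm holds its last target. There are 200 camera calls.

## Working session

There is one attempt and no reset: what is moved stays moved. The work goes in short steps, Python scripts to look and compute and a tool call to move; the robot and the scene stay as the last step left them, time stands still between calls to the robot, and variables do not carry over. Pictures are saved under pics/ and viewed, at most 10 in all, crops included, and the job is handed in when it is done.

Besides the shell and the picture viewer there is one more tool, called after "Request:" as name(argument=value, ...) on one line, values as JSON. arm_command: Moves the arm, as the interface text tells. Its arguments: {"type":"object","properties":{"plan":{"type":"array"},"grip":{"type":"number"}},"required":["plan"]}

```bash
mkdir -p pics; ls
python3 - <<'E'
from rig import r
import cv2,numpy as np
for n in ("scene","top"):
    c=r.capture(n); cv2.imwrite(f"pics/{n}0.png",c["img"]); print(n,c["fx"],c["fy"],c["cx"],c["cy"],[k for k in c]); print(np.round(c["view"],4).tolist())
s=r.get_state(); print(s)
E
```

```text
pics
scene 458.1207284692955 458.1207284692955 320.37875186688603 239.40238620955162 ['img', 'fx', 'fy', 'cx', 'cy', 'view']
[[0.8584, 0.5129, 0.0017, -0.4156], [-0.4275, 0.7136, 0.5551, 0.2197], [0.2835, -0.4772, 0.8318, -1.3898], [0.0, 0.0, 0.0, 1.0]]
top 475.523134800581 475.523134800581 307.2221451850945 237.6612371691078 ['img', 'fx', 'fy', 'cx', 'cy', 'view']
[[0.0003, -1.0, -0.0093, -0.034], [0.998, -0.0003, 0.0636, -0.5588], [-0.0636, -0.0093, 0.9979, -1.3575], [0.0, 0.0, 0.0, 1.0]]
{'time_s': 0.1, 'joints': array([-1.21802320e+00,  4.23802681e-01,  1.63062413e+00, -1.91437830e-05,
        1.08859274e+00, -1.90299332e-02]), 'qvel': array([-0.00169944, -0.00162405, -0.00244914, -0.00230288, -0.00048727,
        0.0013114 ]), 'joint_torque': array([ 3.25667716e-04, -5.58428264e+01, -2.82444298e+01, -1.48832614e-04,
        2.97050676e-03,  6.74094679e-06]), 'tcp_pos': array([ 0.22689386, -0.58183902,  0.24159537]), 'tool_rot': array([-3.08608040e+00, -5.80422907e-01,  3.98370810e-04]), 'contact_force': array([-0.67842227, -0.02745767, -0.25216089]), 'ft_torque': array([-0.0132501 , -0.0200487 , -0.02777521]), 'gripper_force': 0.0, 'gripper_width': 0.9984588637419433}
```

View pics/top0.png

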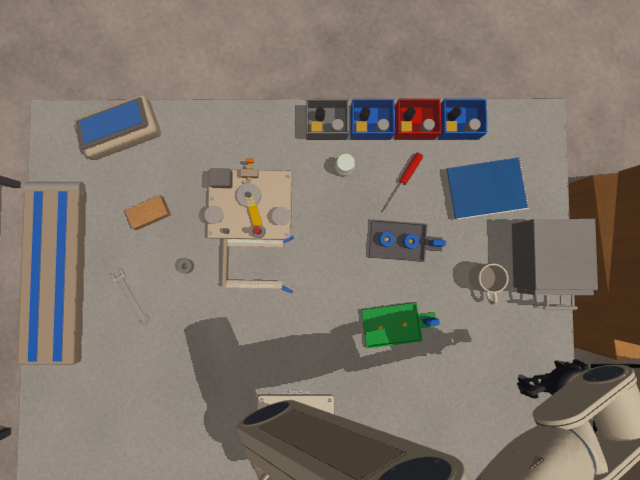

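View pics/scene0.png

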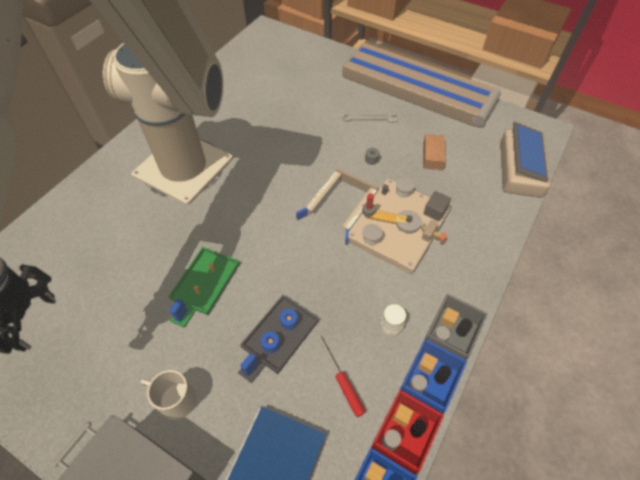

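Top view: the dark steel tray with two blue rollers is at (398,241) and its fin at (438,243). The green look-alike tray is at (391,325), with its fin at (431,322). The slot is at (253,264), with its mouth near x=285, and the red post is at (257,230). Other post-like things are the grey studs at (213,215) and (280,215). Other blue items are the guides at (288,239) and (287,290). I choose the dark tray and the red post, and will check both in a close crop.

```bash
cat > h.py <<'E'
import numpy as np,cv2
def ray(c,u,v):
    V=np.array(c["view"]);R=V[:3,:3];t=V[:3,3]
    d=R.T@np.array([(u-c["cx"])/c["fx"],-(v-c["cy"])/c["fy"],-1]);return -R.T@t,d
def atz(c,u,v,z):
    o,d=ray(c,u,v);return o+d*(z-o[2])/d[2]
def proj(c,p):
    V=np.array(c["view"]);q=V[:3,:3]@np.asarray(p)+V[:3,3]
    return c["cx"]+c["fx"]*q[0]/-q[2],c["cy"]-c["fy"]*q[1]/-q[2]
E
python3 - <<'E'
import cv2
i=cv2.imread("pics/top0.png")[155:305,200:460]
cv2.imwrite("pics/crop1.png",cv2.resize(i,None,fx=3,fy=3,interpolation=cv2.INTER_CUBIC))
E
```

```text
(no output)
```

View pics/crop1.png

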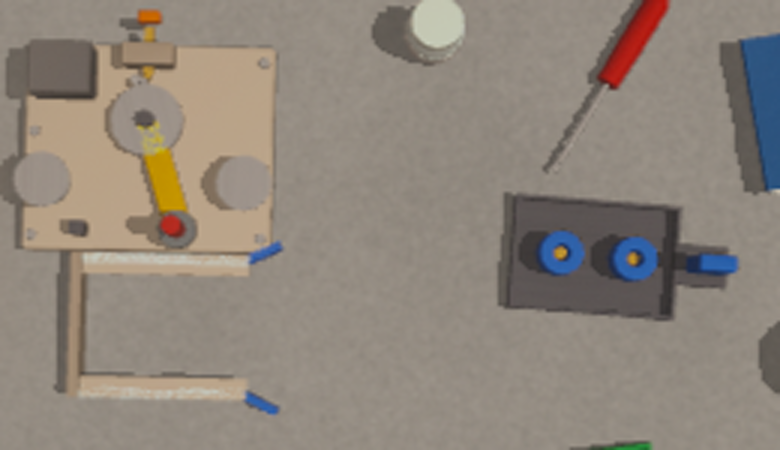

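The crop confirms the choice. The dark tray has corners (513,193), (681,207), (672,321) and (503,305), blue rollers at (561,253) and (634,259), and its fin top at (718,264). The red post top is at (171,226). The slot mouth is at crop x≈248, between the lips at y≈264 and y≈388.

Run:
```python
from h import *; from rig import r
c=r.capture("top")
f=lambda u,v,z:atz(c,u/3+200,v/3+155,z)
P={k:f(*a) for k,a in dict(TL=(513,193,.018),TR=(681,207,.018),BR=(672,321,.018),BL=(503,305,.018),fin=(718,264,.065),r1=(561,253,.038),r2=(634,259,.038),post=(171,226,.118),piv=(146,119,.07),
ulipm=(248,276,.03),llipm=(246,376,.03),ulips=(83,272,.03),llips=(80,375,.03),ulipmo=(249,253,.03),llipmo=(246,399,.03),wallT=(83,253,.03),wallB=(80,392,.03),deckR=(272,248,.03),deckL=(20,249,.03),deckTR=(275,47,.03),gu=(282,245,.03),gl=(278,412,.03)).items()}
for k,p in P.items(): print(k,np.round(p,4))
ct=sum(P[k] for k in("TL","TR","BR","BL"))/4
y=(P["TL"]+P["BL"]-P["TR"]-P["BR"]);print("tray",ct,"yaw",np.degrees(np.arctan2(y[1],y[0]))-90,"len",np.linalg.norm(y)/2,"wid",np.linalg.norm(P["TL"]+P["TR"]-P["BR"]-P["BL"])/2)
d=P["fin"]-ct;print("fin yaw",np.degrees(np.arctan2(-d[1],-d[0]))-90,np.hypot(d[0],d[1]))
d=P["r1"]-P["r2"];print("roll yaw",np.degrees(np.arctan2(d[1],d[0]))-90,np.hypot(d[0],d[1]))
for a,b in(("ulips","ulipm"),("llips","llipm"),("deckL","deckR")):
  d=P[a]-P[b];print(a,np.degrees(np.arctan2(d[1],d[0]))-90,np.linalg.norm(d))
```

```text
TL [ 0.6119 -0.2186  0.018 ]
TR [ 0.5982 -0.3801  0.018 ]
BR [ 0.4886 -0.3698  0.018 ]
BL [ 0.5039 -0.2081  0.018 ]
fin [ 0.5408 -0.4021  0.065 ]
r1 [ 0.5527 -0.2611  0.038 ]
r2 [ 0.547  -0.3301  0.038 ]
post [0.5722 0.0999 0.118 ]
piv [0.6762 0.1295 0.07  ]
ulipm [0.5312 0.0362 0.03  ]
llipm [0.4361 0.0378 0.03  ]
ulips [0.5351 0.194  0.03  ]
llips [0.437  0.1958 0.03  ]
ulipmo [0.5532 0.0353 0.03  ]
llipmo [0.4144 0.0377 0.03  ]
wallT [0.5533 0.1942 0.03  ]
wallB [0.4209 0.1956 0.03  ]
deckR [0.558  0.0133 0.03  ]
deckL [0.5571 0.2546 0.03  ]
deckTR [0.7522 0.0109 0.03  ]
gu [0.5609 0.0038 0.03  ]
gl [0.4021 0.0073 0.03  ]
tray [ 0.55063323 -0.29415212  0.018     ] yaw -5.124057271118815 len 0.16222783916909514 wid 0.10933240739174828
fin yaw -5.216100154108176 0.1083917448291721
roll yaw -4.735677963067289 0.06921858475690137
ulips -1.3978252060967975 0.1578344431130615
llips -0.3152625107026381 0.1580133696892654
deckL 0.2083489369222491 0.2412728982720109
```

```bash
cat >> h.py <<'E'
from scipy.spatial.transform import Rotation as Ro
def go(s,p,yaw=None):
    """tool-axis units to reach p from measured pose, yaw(deg)=direction of tool y"""
    R=Ro.from_rotvec(s["tool_rot"]).as_matrix()
    y0=np.degrees(np.arctan2(R[1,1],R[0,1]))
    d=R.T@(np.asarray(p)-s["tcp_pos"])/.08
    print("tcp",np.round(s["tcp_pos"],4),"yaw",round(y0,2),"tilt",np.round(R[:,2],3),"units",np.round(d,3),"turn",None if yaw is None else round(((y0-yaw+90)%180-90)/90,3),"F",np.round(s["contact_force"],1),"w",round(s["gripper_width"],3),"t",s["time_s"])
E
python3 -c "
from h import *;from rig import r
go(r.get_state(),[.541,-.401,.15],-5.1)"
```

```text
tcp [ 0.2269 -0.5819  0.2417] yaw -68.7 tilt [-0.     0.001 -1.   ] units [ 4.479 -0.679  1.147] turn -0.707 F [-0.1  0.3  0.5] w 1.0 t 0.15
```

Request:
arm_command(plan=[[[0.25,0,0,-0.09],[0.5,0,0,-0.18],[0.75,0,0,-0.27],[1,0,0,-0.36],[1,0,0,-0.45],[1,0,0,-0.54],[1,0,0,-0.63],[1,0,0,-0.71],[1,0,0,-0.71]]], grip=-1)

```text
time_s: 1.05
tcp_pos: [0.3015, -0.553, 0.242]
tool_rot: [-2.311, -2.127, -0.0]
contact_force: [0.4, 0.5, -0.2]
gripper_width: 1.001
gripper_force: 0.0
```

```bash
python3 -c "
from h import *;from rig import r
go(r.get_state(),[.541,-.401,.15],-5.1)"
```

```text
tcp [ 0.3015 -0.553   0.242 ] yaw -4.73 tilt [-0.     0.001 -1.   ] units [2.14  2.827 1.15 ] turn 0.004 F [ 0.4  0.5 -0.2] w 1.001 t 1.05
```

Request:
arm_command(plan=[[[0.25,0.33,0,0],[0.5,0.66,0,0],[0.75,1,0,0]]])

```text
time_s: 1.35
tcp_pos: [0.3868, -0.4996, 0.2422]
tool_rot: [-2.318, -2.12, -0.0]
contact_force: [0.1, -1.1, -0.4]
gripper_width: 1.003
gripper_force: 0.0
```

Request:
arm_command(plan=[[[0.25,0.33,0.1,0],[0.5,0.66,0.2,0],[0.75,1,0.3,0]]])

```text
time_s: 1.65
tcp_pos: [0.472, -0.4462, 0.218]
tool_rot: [-2.317, -2.122, 0.0]
contact_force: [0.9, -0.2, 0.1]
gripper_width: 1.0
gripper_force: 0.0
```

Request:
arm_command(plan=[[[0.2,0.25,0.3,0],[0.4,0.5,0.5,0],[0.64,0.82,0.7,0.004],[0.64,0.82,0.7,0.004],[0.64,0.82,0.7,0.004]]])

```text
time_s: 2.15
tcp_pos: [0.5408, -0.4008, 0.1616]
tool_rot: [-2.319, -2.117, 0.001]
contact_force: [-0.2, -0.2, 0.5]
gripper_width: 1.001
gripper_force: 0.0
```

Run:
```python
from h import *;from rig import r
go(r.get_state(),[.541,-.401,.040],-5.1)
c=r.capture("wrist");i=c["img"]
fin=[.541,-.401,.065];print(proj(c,fin))
np.savez("w1.npz",**c);cv2.imwrite("pics/w1.png",i)
```

```text
tcp [ 0.5408 -0.4008  0.1616] yaw -5.21 tilt [-0.001  0.001 -1.   ] units [-0.003  0.004  1.52 ] turn -0.001 F [-0.2 -0.2  0.5] w 1.001 t 2.15
(np.float64(317.8772910991017), np.float64(244.57462029199974))
```

View pics/w1.png

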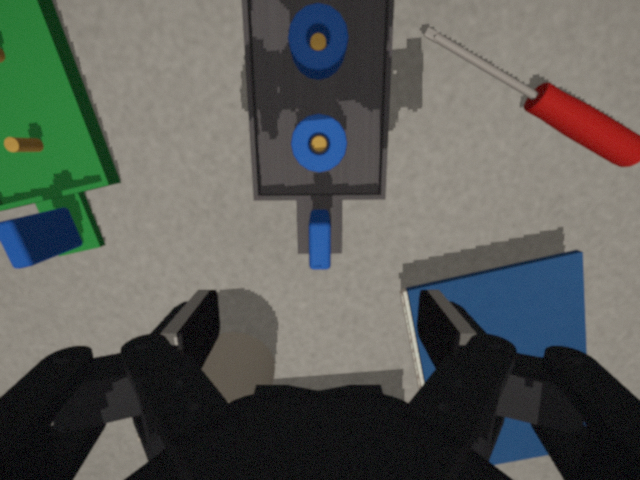

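The wrist view shows the steel tray's fin at (319,240), predicted at (318,245), and the tray is aligned with the tool. Both blue rollers are on their pins at (318,42) and (319,143). The green tray is well off to the left.

Request:
arm_command(plan=[[[0,0,0.25,0],[0,0,0.5,0],[0,0,0.75,0],[0,0,0.95,0],[0,0,0.95,0]]])

```text
time_s: 2.7
tcp_pos: [0.539, -0.4014, 0.0845]
tool_rot: [-2.319, -2.115, 0.001]
contact_force: [0.1, 1.1, 0.1]
gripper_width: 0.999
gripper_force: 0.0
```

Request:
arm_command(plan=[[[0,0,0.2,0],[0,0,0.4,0],[0,0,0.56,0],[0,0,0.56,0]]])

```text
time_s: 3.1
tcp_pos: [0.5395, -0.4005, 0.039]
tool_rot: [-2.316, -2.117, 0.001]
contact_force: [-0.8, -0.2, -0.5]
gripper_width: 0.997
gripper_force: 0.0
```

Request:
arm_command(plan=[[[0,0,0,0],[0,0,0,0],[0,0,0,0],[0,0,0,0],[0,0,0,0],[0,0,0,0],[0,0,0,0],[0,0,0,0],[0,0,0,0],[0,0,0,0]]], grip=1)

```text
time_s: 4.1
tcp_pos: [0.541, -0.4017, 0.0422]
tool_rot: [2.318, 2.119, 0.0]
contact_force: [-0.9, -0.5, 5.3]
gripper_width: 0.179
gripper_force: 59.7
```

Run:
```python
from h import *;from rig import r
s=r.get_state();print(s["gripper_force"])
c=r.capture("top");i=c["img"]
hsv=cv2.cvtColor(i,cv2.COLOR_BGR2HSV)
np.savez("t1.npz",**c)
yw=-.4
# targets: fin at home-107mm*(y axis), slot yaw -0.5
h=np.array([.4845,.116]);a=np.radians(-.5);ya=np.array([-np.sin(a),np.cos(a)])
for b in(-.107,-.107-.16-.05): go(s,[*(h+b*ya),.040],-.5)
```

```text
59.72993195056915
tcp [ 0.541  -0.4017  0.0422] yaw -5.15 tilt [ 0.001 -0.001 -1.   ] units [ 5.049 -1.176  0.024] turn -0.052 F [-0.9 -0.5  5.3] w 0.179 t 4.1
tcp [ 0.541  -0.4017  0.0422] yaw -5.15 tilt [ 0.001 -0.001 -1.   ] units [ 2.432 -0.963  0.025] turn -0.052 F [-0.9 -0.5  5.3] w 0.179 t 4.1
```

Gripped: the opening of 15 mm matches the 16 mm fin, at 60 N. Next I slide the tray to in front of the mouth and turn it into line.

Request:
arm_command(plan=[[[0.05,-0.03,0,-0.006],[0.15,-0.08,0,-0.012],[0.25,-0.13,0,-0.018],[0.35,-0.18,0,-0.024],[0.45,-0.23,0,-0.03],[0.55,-0.28,0,-0.036],[0.65,-0.33,0,-0.042],[0.75,-0.38,0,-0.048],[0.8,-0.4,0,-0.052],[0.8,-0.4,0,-0.052]]])

```text
time_s: 5.15
tcp_pos: [0.5149, -0.3345, 0.0421]
tool_rot: [2.229, 2.212, 0.001]
contact_force: [1.0, 0.1, 7.8]
gripper_width: 0.176
gripper_force: 60.1
```

```bash
cat > st.py <<'E'
from h import *;from rig import r
s=r.get_state()
h=np.array([.4845,.116]);a=np.radians(-.5);ya=np.array([-np.sin(a),np.cos(a)])
for b in(-.107,-.107-.16-.05): go(s,[*(h+b*ya),.041],-.5)
E
python3 st.py
```

```text
tcp [ 0.5149 -0.3345  0.0421] yaw -0.45 tilt [ 0.001 -0.    -1.   ] units [ 4.29  -0.426  0.012] turn 0.001 F [1.  0.1 7.8] w 0.176 t 5.15
tcp [ 0.5149 -0.3345  0.0421] yaw -0.45 tilt [ 0.001 -0.    -1.   ] units [ 1.665 -0.428  0.013] turn 0.001 F [1.  0.1 7.8] w 0.176 t 5.15
```

Request:
arm_command(plan=[[[0.06,-0.03,0,0],[0.16,-0.08,0,0],[0.26,-0.13,0,0],[0.36,-0.18,0,0],[0.46,-0.23,0,0],[0.56,-0.28,0,0],[0.66,-0.33,0,0],[0.76,-0.38,0,0],[0.82,-0.43,0,0],[0.82,-0.43,0,0]]])

```text
time_s: 6.15
tcp_pos: [0.4812, -0.2686, 0.0421]
tool_rot: [2.23, 2.211, 0.001]
contact_force: [1.8, 1.3, 8.6]
gripper_width: 0.18
gripper_force: 60.2
```

Request:
arm_command(plan=[[[0.06,0,0,0],[0.16,0,0,0],[0.26,0,0,0],[0.36,0,0,0],[0.46,0,0,0],[0.56,0,0,0],[0.66,0,0,0],[0.76,0,0,0],[0.82,0,0,0],[0.82,0,0,0]]])

```text
time_s: 7.15
tcp_pos: [0.4817, -0.2032, 0.0421]
tool_rot: [2.229, 2.212, 0.001]
contact_force: [1.6, 0.7, 8.7]
gripper_width: 0.176
gripper_force: 60.3
```

```bash
python3 st.py
python3 - <<'E'
from h import *;from rig import r
c=r.capture("top");np.savez("t2.npz",**c)
i=c["img"][195:315,200:360]
cv2.imwrite("pics/crop2.png",cv2.resize(i,None,fx=5,fy=5,interpolation=cv2.INTER_CUBIC))
E
```

```text
tcp [ 0.4817 -0.2032  0.0421] yaw -0.44 tilt [ 0.001 -0.001 -1.   ] units [2.652 0.003 0.012] turn 0.001 F [1.6 0.7 8.7] w 0.176 t 7.15
tcp [ 0.4817 -0.2032  0.0421] yaw -0.44 tilt [ 0.001 -0.001 -1.   ] units [0.027 0.    0.014] turn 0.001 F [1.6 0.7 8.7] w 0.176 t 7.15
```

View pics/crop2.png

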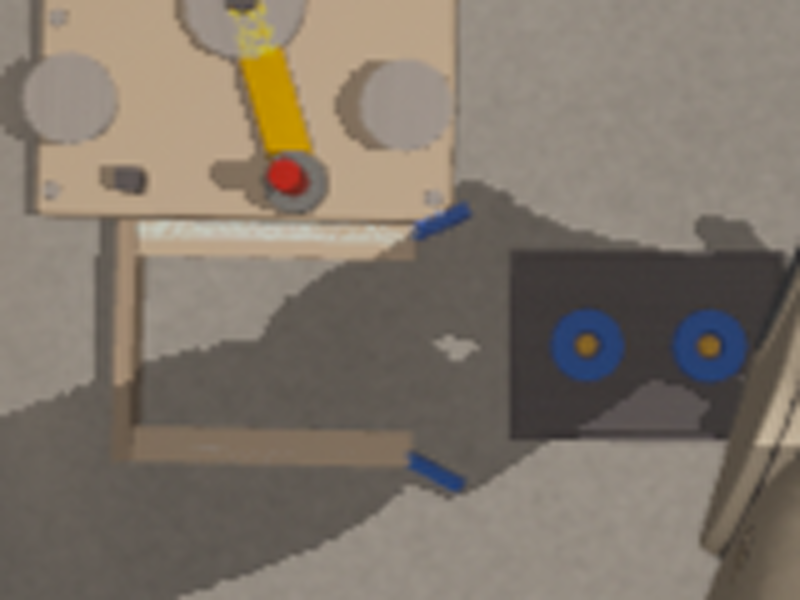

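The tray is just before the mouth, with its leading edge at crop x=511, its centre row at 345 and both rollers on. The slot axis passes through row ~341 at x=275 and slopes about 0.8°, so I only correct the heading slightly and slide in.

Request:
arm_command(plan=[[[0.05,0,0,0.002],[0.15,0,0,0.005],[0.25,0,0,0.005],[0.35,0.005,0,0.005],[0.45,0.005,0,0.005],[0.55,0.005,0,0.005],[0.65,0.005,0,0.005],[0.75,0.01,0,0.005],[0.85,0.01,0,0.005],[0.9,0.01,0,0.005]]])

```text
time_s: 8.2
tcp_pos: [0.4831, -0.1316, 0.0421]
tool_rot: [2.237, 2.203, 0.0]
contact_force: [-0.1, -7.9, 8.4]
gripper_width: 0.182
gripper_force: 60.3
```

Request:
arm_command(plan=[[[0.05,0,0,0],[0.15,0,0,0],[0.25,0,0,0],[0.35,0,0,0],[0.45,0,0,0],[0.5,0,0,0],[0.5,0,0,0]]])

```text
time_s: 8.9
tcp_pos: [0.4836, -0.0912, 0.0421]
tool_rot: [2.238, 2.204, 0.001]
contact_force: [1.3, -1.4, 9.6]
gripper_width: 0.178
gripper_force: 60.5
```

```bash
python3 st.py
python3 - <<'E'
from h import *;from rig import r
c=r.capture("top");np.savez("t3.npz",**c)
i=c["img"][195:315,200:360]
cv2.imwrite("pics/crop3.png",cv2.resize(i,None,fx=5,fy=5,interpolation=cv2.INTER_CUBIC))
E
```

```text
tcp [ 0.4836 -0.0912  0.0421] yaw -0.88 tilt [ 0.001 -0.    -1.   ] units [ 1.253 -0.019  0.013] turn -0.004 F [ 1.3 -1.4  9.6] w 0.178 t 8.9
tcp [ 0.4836 -0.0912  0.0421] yaw -0.88 tilt [ 0.001 -0.    -1.   ] units [-1.372 -0.002  0.014] turn -0.004 F [ 1.3 -1.4  9.6] w 0.178 t 8.9
```

View pics/crop3.png

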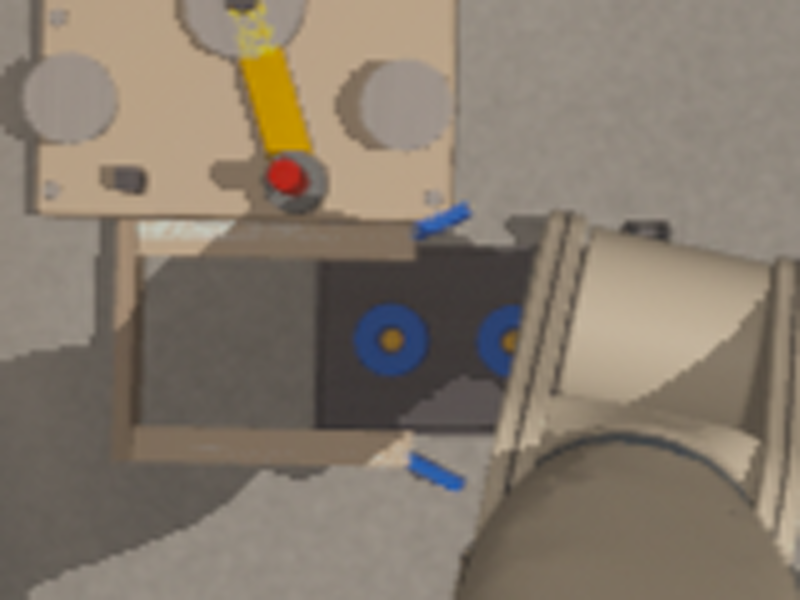

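The tray is inside the channel (leading edge at x=318, rollers at row 340, centred between the lips) with no side force. I go on to the stop.

Request:
arm_command(plan=[[[0.05,0,0,0],[0.15,0,0,0],[0.25,0,0,0],[0.35,0,0,0],[0.45,0,0,0],[0.55,0,0,0],[0.65,0,0,0],[0.75,0,0,0],[0.85,0,0,0],[0.95,0,0,0]]])

```text
time_s: 9.95
tcp_pos: [0.4846, -0.0159, 0.0421]
tool_rot: [2.238, 2.203, -0.001]
contact_force: [-0.3, -10.3, 10.6]
gripper_width: 0.18
gripper_force: 60.6
```

Request:
arm_command(plan=[[[0.08,0,0,0],[0.13,0,0,0],[0.17,0,0,0],[0.2,0,0,0],[0.23,0,0,0],[0.23,0,0,0]]])

```text
time_s: 10.55
tcp_pos: [0.4848, 0.0026, 0.0421]
tool_rot: [2.238, 2.204, -0.0]
contact_force: [-0.8, -6.6, 11.7]
gripper_width: 0.181
gripper_force: 60.7
```

```bash
python3 st.py
```

```text
tcp [0.4848 0.0026 0.0421] yaw -0.88 tilt [ 0.    -0.001 -1.   ] units [ 0.08  -0.017  0.014] turn -0.004 F [-0.8 -6.6 11.7] w 0.181 t 10.55
tcp [0.4848 0.0026 0.0421] yaw -0.88 tilt [ 0.    -0.001 -1.   ] units [-2.545  0.     0.016] turn -0.004 F [-0.8 -6.6 11.7] w 0.181 t 10.55
```

Not at the wall yet; I advance in 1.5 mm steps.

Request:
arm_command(plan=[[[0.02,0,0,0],[0.04,0,0,0],[0.06,0,0,0],[0.08,0,0,0],[0.08,0,0,0]]])

```text
time_s: 11.05
tcp_pos: [0.4849, 0.0088, 0.0421]
tool_rot: [2.238, 2.204, -0.001]
contact_force: [0.2, -8.5, 11.7]
gripper_width: 0.174
gripper_force: 60.7
```

Request:
arm_command(plan=[[[0.02,0,0,0],[0.04,0,0,0],[0.04,0,0,0]]])

```text
time_s: 11.35
tcp_pos: [0.4848, 0.0111, 0.0421]
tool_rot: [2.237, 2.204, -0.002]
contact_force: [-0.5, -16.2, 11.7]
gripper_width: 0.176
gripper_force: 60.8
```

Request:
arm_command(plan=[[[0.02,0,0,0],[0.03,0,0,0],[0.03,0,0,0]]])

```text
time_s: 11.65
tcp_pos: [0.4842, 0.0114, 0.0421]
tool_rot: [2.237, 2.203, -0.006]
contact_force: [-2.5, -36.3, 14.8]
gripper_width: 0.174
gripper_force: 61.1
```

```bash
python3 st.py
python3 - <<'E'
from h import *;from rig import r
c=r.capture("top");np.savez("t4.npz",**c)
i=c["img"][195:315,200:360]
cv2.imwrite("pics/crop4.png",cv2.resize(i,None,fx=5,fy=5,interpolation=cv2.INTER_CUBIC))
E
```

```text
tcp [0.4842 0.0114 0.0421] yaw -0.87 tilt [-0.001 -0.004 -1.   ] units [-0.03  -0.007  0.014] turn -0.004 F [ -2.5 -36.3  14.8] w 0.174 t 11.65
tcp [0.4842 0.0114 0.0421] yaw -0.87 tilt [-0.001 -0.004 -1.   ] units [-2.654  0.01   0.024] turn -0.004 F [ -2.5 -36.3  14.8] w 0.174 t 11.65
```

View pics/crop4.png

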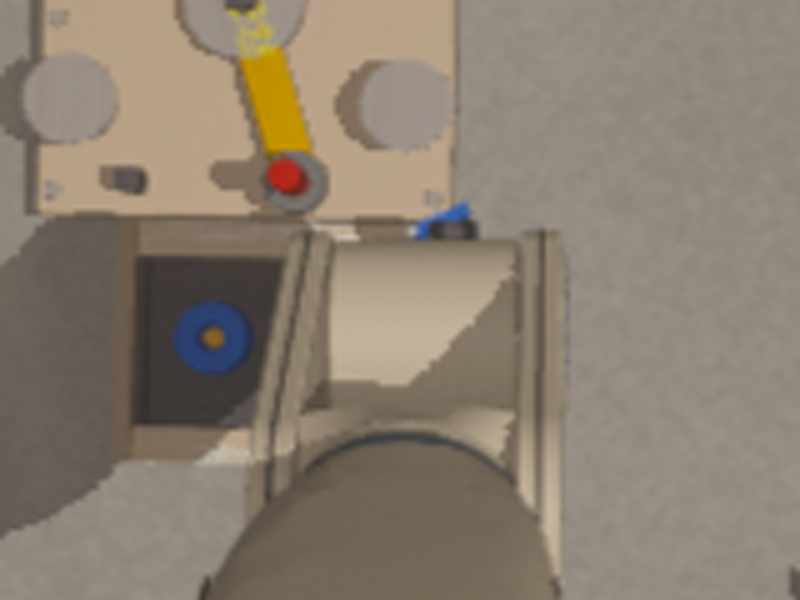

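The tray's leading edge sits on the stop wall (crop x≈137), the force rose to 36 N with no more motion, and the front roller is on its pin at (213,338). I ease off the push, release and rise.

Request:
arm_command(plan=[[[-0.01,0,0,0],[-0.02,0,0,0],[-0.02,0,0,0]]])

```text
time_s: 12.0
tcp_pos: [0.4841, 0.0113, 0.0421]
tool_rot: [2.239, 2.203, -0.004]
contact_force: [-2.6, -21.0, 13.1]
gripper_width: 0.177
gripper_force: 61.2
```

Request:
arm_command(plan=[[[0,0,0,0],[0,0,0,0],[0,0,0,0],[0,0,0,0],[0,0,0,0],[0,0,0,0]]], grip=0)

```text
time_s: 12.6
tcp_pos: [0.4849, 0.0136, 0.0414]
tool_rot: [-2.239, -2.204, 0.0]
contact_force: [0.9, -0.8, -0.4]
gripper_width: 0.501
gripper_force: 0.0
```

Request:
arm_command(plan=[[[0,0,-0.1,0],[0,0,-0.3,0],[0,0,-0.55,0],[0,0,-0.8,0],[0,0,-1,0],[0,0,-1,0]]])

```text
time_s: 13.2
tcp_pos: [0.4866, 0.0134, 0.1238]
tool_rot: [2.237, 2.201, 0.005]
contact_force: [-0.4, -0.0, -0.3]
gripper_width: 0.499
gripper_force: 0.0
```

Request:
arm_command(plan=[[[0,0,-0.3,-0.08],[0,0,-0.6,-0.17],[0,0,-1,-0.26],[0,0,-1,-0.35],[0,0,-1,-0.44],[0,0,-1,-0.53],[0,0,-1,-0.62],[0,0,-1,-0.71],[0,0,-1,-0.8],[0,0,-1,-0.89]]])

```text
time_s: 14.2
tcp_pos: [0.4846, 0.0134, 0.2008]
tool_rot: [-0.287, -3.127, 0.0]
contact_force: [0.3, 0.2, 0.3]
gripper_width: 0.497
gripper_force: 0.0
```

```bash
python3 -c "
from h import *;from rig import r
go(r.get_state(),[.574,.1015,.2],89.2)"
```

```text
tcp [0.4846 0.0134 0.2008] yaw 79.51 tilt [-0.001  0.    -1.   ] units [-0.898  1.286  0.009] turn -0.108 F [0.3 0.2 0.3] w 0.497 t 14.2
```

Request:
arm_command(plan=[[[-0.15,0.22,0,-0.05],[-0.3,0.44,0,-0.108],[-0.5,0.7,0,-0.108],[-0.7,0.9,0,-0.108],[-0.898,1,0,-0.108],[-0.898,1,0,-0.108]]])

```text
time_s: 14.8
tcp_pos: [0.5721, 0.0792, 0.2008]
tool_rot: [0.029, 3.141, 0.0]
contact_force: [0.2, -0.6, -0.1]
gripper_width: 0.499
gripper_force: 0.0
```

Run:
```python
from h import *;from rig import r
go(r.get_state(),[.574,.1015,.2],89.2)
c=r.capture("wrist");np.savez("w2.npz",**c);cv2.imwrite("pics/w2.png",c["img"])
print(proj(c,[.574,.1015,.118]))
t=r.capture("top");np.savez("t5.npz",**t);cv2.imwrite("pics/t5.png",cv2.resize(t["img"][195:315,200:360],None,fx=5,fy=5,interpolation=cv2.INTER_CUBIC))
for n,k in(("wrist",c),("top",t)):
  h=cv2.cvtColor(k["img"],cv2.COLOR_BGR2HSV);m=(((h[...,0]<6)|(h[...,0]>174))&(h[...,1]>170)&(h[...,2]>70)).astype(np.uint8)
  q=cv2.connectedComponentsWithStats(m);print(n,[(q[2][j].tolist(),q[3][j].round(1).tolist()) for j in range(1,q[0]) if q[2][j,4]>15])
```

```text
tcp [0.5721 0.0792 0.2008] yaw 88.95 tilt [ 0.001  0.    -1.   ] units [-0.018  0.279  0.01 ] turn -0.003 F [ 0.2 -0.6 -0.1] w 0.499 t 14.8
(np.float64(352.1399753735292), np.float64(252.15564628931295))
wrist [([337, 225, 27, 36, 717], [349.4, 242.8])]
top [([395, 99, 46, 41, 1387], [418.0, 117.5]), ([400, 153, 22, 31, 246], [410.8, 167.8])]
```

View pics/w2.png

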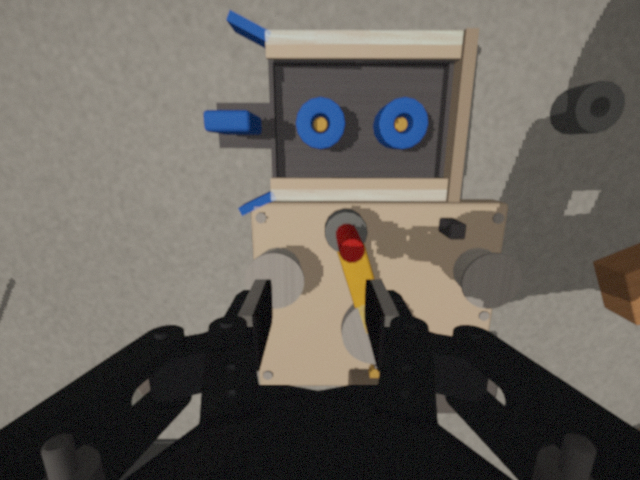

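The wrist view shows the tray home: its rear edge is flush with the lips at x≈272, its front is at the wall at 447, and both rollers are on their pins at (320,123) and (402,123). The red post top is at (351,250), predicted at (352,252). I descend astride the post.

Request:
arm_command(plan=[[[-0.018,0.15,0,0],[-0.018,0.28,0,0],[-0.018,0.28,0.2,0],[-0.018,0.28,0.4,0],[-0.018,0.28,0.6,0],[-0.018,0.28,0.8,0],[-0.018,0.28,0.8,0]]])

```text
time_s: 15.6
tcp_pos: [0.5707, 0.1013, 0.1357]
tool_rot: [-0.03, -3.138, 0.001]
contact_force: [0.9, -0.6, 0.0]
gripper_width: 0.502
gripper_force: 0.0
```

Request:
arm_command(plan=[[[0,0,0.15,0],[0,0,0.35,0],[0,0,0.53,0],[0,0,0.53,0]]])

```text
time_s: 16.0
tcp_pos: [0.5713, 0.1008, 0.0934]
tool_rot: [-0.03, -3.138, 0.001]
contact_force: [-0.4, -0.4, 0.4]
gripper_width: 0.499
gripper_force: 0.0
```

Request:
arm_command(plan=[[[0,0,0,0],[0,0,0,0],[0,0,0,0],[0,0,0,0],[0,0,0,0],[0,0,0,0],[0,0,0,0],[0,0,0,0]]], grip=1)

```text
time_s: 16.8
tcp_pos: [0.573, 0.1019, 0.0959]
tool_rot: [0.031, 3.14, 0.003]
contact_force: [0.1, 6.9, -2.2]
gripper_width: 0.196
gripper_force: 58.5
```

```bash
python3 -c "
from h import *;from rig import r
s=r.get_state();p=s['tcp_pos']
R=Ro.from_euler('z',-.8,degrees=True).as_matrix()
for t in np.arange(0,.65,.08):
  a=np.arctan2(34,105);f=lambda q:np.array([-np.cos(a-q),-np.sin(a-q),0])*.110
  d=R@(f(t)-f(0));T=Ro.from_rotvec(s['tool_rot']).as_matrix();print(round(t,2),np.round(T.T@d/.08,3))
go(s,p,89.2)"
```

```text
0.0 [0. 0. 0.]
0.08 [0.03  0.106 0.   ]
0.16 [0.052 0.214 0.   ]
0.24 [0.065 0.323 0.   ]
0.32 [0.069 0.433 0.001]
0.4 [0.065 0.542 0.001]
0.48 [0.052 0.652 0.001]
0.56 [0.03  0.759 0.001]
0.64 [-0.001  0.865  0.001]
tcp [0.573  0.1019 0.0959] yaw 88.86 tilt [ 0.001  0.002 -1.   ] units [0. 0. 0.] turn -0.004 F [ 0.1  6.9 -2.2] w 0.196 t 16.8
```

The post is pinched (17 mm opening, 58 N). I drive it along its arc.

Request:
arm_command(plan=[[[0.03,0.1,0,0],[0.05,0.2,0,0],[0.065,0.3,0,0],[0.07,0.4,0,0],[0.067,0.5,0,0],[0.06,0.6,0,0],[0.045,0.7,0,0],[0.03,0.76,0,0],[0.02,0.79,0,0],[0.02,0.79,0,0]]])

```text
time_s: 17.8
tcp_pos: [0.5688, 0.1625, 0.0956]
tool_rot: [-0.032, -3.134, 0.005]
contact_force: [-12.2, -10.8, 11.2]
gripper_width: 0.193
gripper_force: 60.7
```

Run:
```python
from h import *;from rig import r
s=r.get_state();go(s,[.573,.1019,.0959],89.2);print(s["gripper_force"])
c=r.capture("wrist");np.savez("w3.npz",**c)
t=r.capture("top")["img"][155:305,200:400]
s=r.capture("scene")["img"][130:290,280:480]
cv2.imwrite("pics/m3.png",np.hstack([cv2.resize(c["img"],(400,300)),cv2.resize(s,(400,300),interpolation=cv2.INTER_CUBIC)]))
```

```text
tcp [0.5688 0.1625 0.0956] yaw 88.84 tilt [-0.007 -0.003 -1.   ] units [-0.068 -0.756 -0.002] turn -0.004 F [-12.2 -10.8  11.2] w 0.193 t 17.8
60.6814581155777
```

View pics/m3.png

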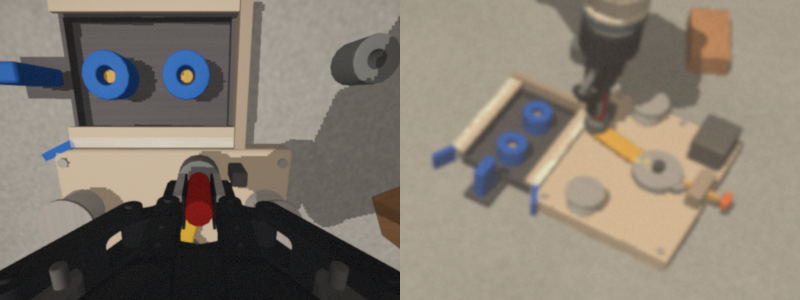

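The post has moved 60 mm (about 0.55 rad), past the click. The idler is close to the dark stop block (wrist view, about (238,172)), with the tray and rollers still home. I go a few mm further, for margin.

Request:
arm_command(plan=[[[0.01,0.015,0,0],[0.015,0.03,0,0],[0.015,0.045,0,0],[0.015,0.045,0,0],[0.015,0.045,0,0]]])

```text
time_s: 18.45
tcp_pos: [0.5693, 0.1661, 0.0956]
tool_rot: [-0.031, -3.138, 0.004]
contact_force: [-5.9, -9.2, 6.4]
gripper_width: 0.193
gripper_force: 60.0
```

Run:
```python
from h import *;from rig import r
s=r.get_state();go(s,[.573,.1019,.0959],89.2);print(s["gripper_force"])
```

```text
tcp [0.5693 0.1661 0.0956] yaw 88.87 tilt [-0.004 -0.003 -1.   ] units [-0.062 -0.802 -0.001] turn -0.004 F [-5.9 -9.2  6.4] w 0.193 t 18.45
59.950536489486694
```

Request:
arm_command(plan=[[[0.005,0.015,0,0],[0.005,0.025,0,0],[0.005,0.025,0,0],[0.005,0.025,0,0],[0.005,0.025,0,0]]])

```text
time_s: 18.95
tcp_pos: [0.5697, 0.1676, 0.0956]
tool_rot: [-0.032, -3.139, 0.005]
contact_force: [-1.8, -11.6, 4.4]
gripper_width: 0.193
gripper_force: 59.8
```

Run:
```python
from h import *;from rig import r
s=r.get_state();go(s,[.573,.1019,.0959],89.2)
c=r.capture("wrist")["img"][0:480,60:640]
cv2.imwrite("pics/w4.png",c)
```

```text
tcp [0.5697 0.1676 0.0956] yaw 88.84 tilt [-0.002 -0.003 -1.   ] units [-0.058 -0.82  -0.001] turn -0.004 F [ -1.8 -11.6   4.4] w 0.193 t 18.95
```

View pics/w4.png

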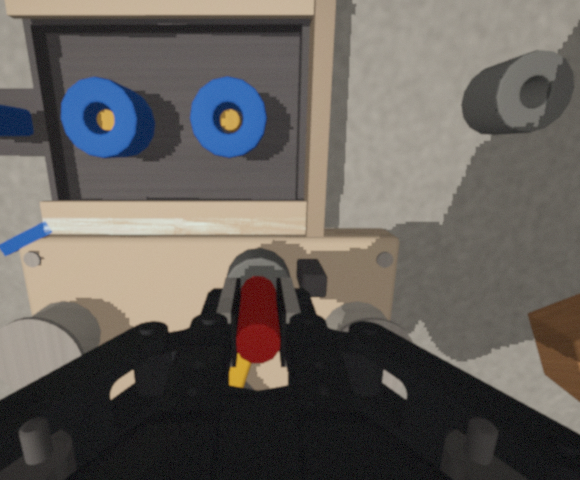

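The wrist view shows the tray against the stop wall (x≈305) with both rollers on their pins. The idler edge at x≈289 is a few mm from the stop block at x≈298, so the arm is held at about 0.60 rad, above 0.54. I hand in while holding.

```bash
python3 -c "
from rig import r
print(r.hand_in())"
```

```text
the job is handed in; nothing more can be done
None
```

I slid the tray fully home with both rollers on their pins, then pushed the tensioner past the click. I handed the job in at about 19 s with the gripper still holding it at about 0.60 rad, by my estimate from the measured positions.

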